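# Go / no-go check of a guide sleeve on a bench limit gauge

### The job

Gauge the next sleeve in line, the one at the yellow-marked head of the queue rail: lay it in the V-way of the bench gauge between the two pins and let go, then slide it onto the green-collared go pin as far as it will go and, if it runs home against the green collar, slide it back the other way onto the red-collared no-go pin as far as it will go, with light pushes and no forcing. A sleeve that runs home on the go pin but is refused by the no-go pin is set down in the green tray; one that the go pin will not enter is rework for the yellow tray (no need to offer it to the no-go pin); one that runs onto both pins is scrap for the red tray. Set the sleeve down rather than dropping it, and leave the waiting sleeves and the other things on the bench where they are.

Things in the scene. Friction and masses are not known exactly. Their poses are not given: they have to be found in the camera images.
- sleeve_a: one of three like-looking aluminium sleeves: tube 42 mm outside diameter, 40 mm long, about 130 g; both mouths counterbored 22 mm wide, 3 mm deep; the bore between may be right, too tight or too wide (unknown, and the order in line varies). Origin: middle of the tube, y along the bore, ends alike. Starts lying in the queue rail, axis level
- sleeve_b: one of three like-looking aluminium sleeves: tube 42 mm outside diameter, 40 mm long, about 130 g; both mouths counterbored 22 mm wide, 3 mm deep; the bore between may be right, too tight or too wide (unknown, and the order in line varies). Origin: middle of the tube, y along the bore, ends alike. Starts lying in the queue rail, axis level
- sleeve_c: one of three like-looking aluminium sleeves: tube 42 mm outside diameter, 40 mm long, about 130 g; both mouths counterbored 22 mm wide, 3 mm deep; the bore between may be right, too tight or too wide (unknown, and the order in line varies). Origin: middle of the tube, y along the bore, ends alike. Starts lying in the queue rail, axis level
- queue: queue rail, fixed: wooden 90 degree V-way on a plate 64 mm wide, 200 mm long, along its own y; three sleeves lie in it in line, 58 mm between centres (18 mm gaps), axes 46 mm above the origin. V edges: 13 mm below the sleeve axis, 23 mm to either side. Yellow-marked head: +y end, nearest the robot; 52 mm high stop at the other end. Origin: centre of the underside, z up
- queue_head (a point): where the centre of the first sleeve in line lies, at the yellow-marked end of the queue rail; the sleeve that starts here is the one to gauge
- gauge: limit gauge, fixed: base 90 x 300 x 16 mm (x, y, z) with a steel V-way along its y; a sleeve lying in it has its axis at x 0, z 60 mm, in line with both pins. V edges: 13 mm below that axis, 23 mm to either side. End blocks 52 mm wide, 20 mm thick at y +140 and -140 mm, 92 mm high, carry the go pin (+y) and no-go pin (-y); free between the noses: y -70 to +70 mm. Origin: centre of the underside
- go_pin: go pin, fixed in the gauge: level steel pin 13 mm thick, 24 mm long, pointing to the gauge's -y from a green collar 25 mm thick, 36 mm long, so fingers can straddle the collar behind a sleeve. Origin: centre of the collar's face, where a sleeve that is home ends (its centre at gauge y +74 mm). A bore too tight stops with the pin 3 mm in (centre at gauge y +53 mm). Axes as the gauge's
- nogo_pin: no-go pin, fixed in the gauge: like the go pin but 18 mm thick, pointing to the gauge's +y, with a red collar of the same size. Origin: centre of the collar's face. A sleeve it refuses stops with the pin 3 mm in (centre at gauge y -53 mm); one with too wide a bore runs on to the collar (centre at gauge y -74 mm). Axes as the gauge's
- tray_green: green plastic tray, fixed, 140 mm (x) by 130 mm (y) outside, 55 mm high, walls and floor 4 mm thick; for good sleeves. Origin: centre of its underside, z up. The three trays change places
- tray_yellow: yellow plastic tray, fixed, 140 mm (x) by 130 mm (y) outside, 55 mm high, walls and floor 4 mm thick; for rework, bore too tight. Origin: centre of its underside, z up. The three trays change places
- tray_red: red plastic tray, fixed, 140 mm (x) by 130 mm (y) outside, 55 mm high, walls and floor 4 mm thick; for scrap, bore too wide. Origin: centre of its underside, z up. The three trays change places
- specimen: loose grooved steel test block, 65 x 90 x 52 mm, 0.9 kg; bystander. Origin: centre of its underside
- caliper: loose digital caliper lying flat, 210 mm long, 10 mm high; bystander. Origin: middle of its beam's underside, x along the beam
- dropper: loose white dropper bottle with a red cap, 32 mm in diameter, about 75 mm high; bystander. Origin: centre of its underside
- hex_key: loose L-shaped hex key, 96 mm by 32 mm, 6 mm thick, lying flat; bystander. Origin: in the middle of its long arm, which lies along x
Mind the look-alikes: they are no part of the job. Leave any blue or orange look-alike of the sleeve_b alone.

How it is judged (in metres and radians):
On the way, in this order (a step that is already met when the one before it is completed fails the run):
1. a sleeve lies in the gauge's V-way, between the two pins and clear of them, let go (((x of sleeve_a in the frame of gauge between -0.005 and 0.005 m and z of sleeve_a in the frame of gauge between 0.055 and 0.065 m and angle between the y axis of sleeve_a and the y axis of gauge, either way round below 0.1 rad and y of sleeve_a in the frame of gauge between -0.047 and 0.047 m and contact force between the fingers and sleeve_a below 0.2 N) or (x of sleeve_b in the frame of gauge between -0.005 and 0.005 m and z of sleeve_b in the frame of gauge between 0.055 and 0.065 m and angle between the y axis of sleeve_b and the y axis of gauge, either way round below 0.1 rad and y of sleeve_b in the frame of gauge between -0.047 and 0.047 m and contact force between the fingers and sleeve_b below 0.2 N) or (x of sleeve_c in the frame of gauge between -0.005 and 0.005 m and z of sleeve_c in the frame of gauge between 0.055 and 0.065 m and angle between the y axis of sleeve_c and the y axis of gauge, either way round below 0.1 rad and y of sleeve_c in the frame of gauge between -0.047 and 0.047 m and contact force between the fingers and sleeve_c below 0.2 N))), for 0.1 s.
2. it is slid onto the go pin as far as it will go: home against the green collar, or stopped at the pin's nose if the bore is too tight (within 4 mm) (((x of sleeve_a in the frame of gauge between -0.005 and 0.005 m and z of sleeve_a in the frame of gauge between 0.055 and 0.065 m and angle between the y axis of sleeve_a and the y axis of gauge, either way round below 0.1 rad and y of sleeve_a in the frame of gauge above 0.07 m) or (x of sleeve_b in the frame of gauge between -0.005 and 0.005 m and z of sleeve_b in the frame of gauge between 0.055 and 0.065 m and angle between the y axis of sleeve_b and the y axis of gauge, either way round below 0.1 rad and y of sleeve_b in the frame of gauge above 0.049 m) or (x of sleeve_c in the frame of gauge between -0.005 and 0.005 m and z of sleeve_c in the frame of gauge between 0.055 and 0.065 m and angle between the y axis of sleeve_c and the y axis of gauge, either way round below 0.1 rad and y of sleeve_c in the frame of gauge above 0.07 m))), for 0.1 s.
3. if it ran home, it is slid back onto the no-go pin: stopped at the pin's nose (within 4 mm), or well onto the pin if the bore is too wide; if it did not, it is lifted off the gauge (((x of sleeve_a in the frame of gauge between -0.005 and 0.005 m and z of sleeve_a in the frame of gauge between 0.055 and 0.065 m and angle between the y axis of sleeve_a and the y axis of gauge, either way round below 0.1 rad and y of sleeve_a in the frame of gauge below -0.049 m) or z of sleeve_b in the frame of gauge above 0.09 m or (x of sleeve_c in the frame of gauge between -0.005 and 0.005 m and z of sleeve_c in the frame of gauge between 0.055 and 0.065 m and angle between the y axis of sleeve_c and the y axis of gauge, either way round below 0.1 rad and y of sleeve_c in the frame of gauge below -0.064 m))), for 0.1 s.
At the end, for the whole second after the job is handed in: the sleeve that was first in line lies at rest in the tray for its result (green: right bore, yellow: too tight, red: too wide), its centre inside the tray's walls and less than 45 mm above its underside, released; the other two sleeves are within 15 mm of where they waited (((x of sleeve_a in the frame of tray_green between -0.06 and 0.06 m and y of sleeve_a in the frame of tray_green between -0.055 and 0.055 m and z of sleeve_a in the frame of tray_green below 0.045 m and linear speed of sleeve_a below 0.03 m/s and distance of each of sleeve_b, sleeve_c from where it was at the start of the episode below 0.015 m and distance between each of sleeve_b, sleeve_c and queue_head above 0.035 m) or (x of sleeve_b in the frame of tray_yellow between -0.06 and 0.06 m and y of sleeve_b in the frame of tray_yellow between -0.055 and 0.055 m and z of sleeve_b in the frame of tray_yellow below 0.045 m and linear speed of sleeve_b below 0.03 m/s and distance of each of sleeve_a, sleeve_c from where it was at the start of the episode below 0.015 m and distance between each of sleeve_a, sleeve_c and queue_head above 0.035 m) or (x of sleeve_c in the frame of tray_red between -0.06 and 0.06 m and y of sleeve_c in the frame of tray_red between -0.055 and 0.055 m and z of sleeve_c in the frame of tray_red below 0.045 m and linear speed of sleeve_c below 0.03 m/s and distance of each of sleeve_a, sleeve_b from where it was at the start of the episode below 0.015 m and distance between each of sleeve_a, sleeve_b and queue_head above 0.035 m))); the robot touches nothing.
It fails at once if a pin is forced: more than 40 N between a sleeve and a gauge pin (contact force between any of sleeve_a, sleeve_b, sleeve_c and go_pin above 40 N or contact force between any of sleeve_a, sleeve_b, sleeve_c and nogo_pin above 40 N).
It fails at once if a sleeve is dropped: clear of the fingers with its centre more than 90 mm above the bench ((height (world z) of sleeve_a above 0.09 m and contact force between the fingers and sleeve_a below 0.2 N) or (height (world z) of sleeve_b above 0.09 m and contact force between the fingers and sleeve_b below 0.2 N) or (height (world z) of sleeve_c above 0.09 m and contact force between the fingers and sleeve_c below 0.2 N)).
It fails at once if a bystander (test block, caliper, dropper bottle, hex key) is moved more than 30 mm (distance of any of specimen, caliper, dropper, hex_key from where it was at the start of the episode above 0.03 m).
It also fails if it takes over 58 s, if anything falls off the work surface, if the arm or the gripper's body presses on something with over 40 N, if the wrist force passes 120 N, or if a joint passes its speed limit or range.

### The arm

A 6-joint arm with a two-finger parallel gripper is mounted at the origin on the work surface. World frame = base frame: x ahead of the robot, y to its left, z up, the work surface at z = 0. Lengths are in mm, angles in rad, forces in N, time in s.
With the tool pointing down it reaches from about 350 to 925 mm from the base axis. Payload 6.4 kg.
Tool frame: the origin (TCP) lies between the finger pads; the fingertips stand 11 mm ahead of it and the grasp point (between the pads) lies 8 mm behind it; z points along the fingers, y is the line along which they close (so a half turn about z gives the same grasp; the last joint's range is limited). The gripper opens to 94 mm and grips with 3 to 60 N. Pads are 16 mm wide; open, the fingers measure 119 mm over their backs; the gripper's body (75 mm by 177 mm) begins 78 mm behind the grasp point.
Start: joints at [1.114, 0.245, 1.558, -0, 1.339, -0.174], TCP at [181.376, 624.192, 184.855] pointing down, gripper open.
Joint ranges: [-3.13, 3.13], [-1.02, 2.26], [0.13, 2.54], [-0.95, 4.09], [0.21, 2.88], [-2.74, 2.74]. Speed limits (rad/s): [2.57, 2.57, 3.14, 3.14, 3.14, 3.14].

### API

Orientations are given as a unit quaternion [x, y, z, w].
In Python, from workcell import robot, optics gives the robot as it stands. The module is installed in compiled form; this text tells all that it offers.
- The arm moves only by the shell command python3 -m inch 'ROWS' [FORCE]. ROWS is JSON, a list of rows, each a list of 3 entries, a list of its own where there are three numbers: the shift along the world's x, y, z in cm, then the turn about the world's z in rad, then the closure, from 0 (fully open) to 1 (shut). A call has 1 to 8 rows; each row shifts and turns the commanded pose from where the row before left it; what a row does not reach is not made up. A row lasts 1/8 s, in which the tool goes at most 62.5 mm and 10.7 degrees, less where a joint would pass 70% of its speed; a pose out of reach is approached as far as the arm can. A call is refused whole if a number of a shift passes 6.25 or a number of a turn 0.188, either way. A call with a gripper value outside its range is refused whole. The fingers move at their own pace and stop on an object; FORCE is the grip in N (left out, the last holds). Time passes only in rows, so rows that do not move let the fingers close. It gives the time, the measured TCP pose, the force, the opening and the grip force at its end, in the units of the state.
- robot.sense(): the state, without advancing time (a new reading comes with each control period).
- optics.read_camera(name): name is "scene" or "side" or "wrist"; returns (picture, depth): 480x640x3 uint8, red, green, blue; 480x640 float32, mm along the optical axis (not along the pixel's ray), 0 where there is no reading.
- optics.camera_info(name): a dict with "vfov" (degrees; the focal length in pixels is half the picture's height over the tangent of half this angle, whatever the lens; pixels are square), "cx", "cy" (the principal point, pixels), "extrinsics" (4x4, takes a point from camera to world coordinates); the wrist camera has in their place "mount" (4x4, takes a point from camera to tool coordinates, whose origin is the TCP and whose axes are the flange's). Camera axes: x right, y down, z forward; pixel columns grow to the right and rows downward; lengths in mm; the calibration is good to about 2 mm. The wrist camera is an equidistant fisheye: a pixel r from the principal point sees the ray r / f radians off the axis. A picture is of the moment at which its call begins: read the wrist's pose just before it. camera_info takes no time and is no camera call.
- robot.sign_off(): hands the job in; it is judged then, once.
Trained networks look in the newest picture that a camera, given by its name, has taken for a name from the list of things; names that differ only in an ending like _2 or _b are one class to them, and where a whole thing is asked for, a point or a joint stands for the part that bears it (a point fixed in the world has none). Each returns a list of dicts, best first, with "confidence" (0 to 1); they miss things now and then, are a little off and sometimes report something else, mostly with a low value. They report only what shows in the picture. A call takes as long as a camera call. They do not tell look-alikes from the thing itself.
- optics.spot_in(camera, target): "extent" ([left, top, right, bottom] in pixels, round what is visible of it).
- optics.place_of(camera, target): "xy" ([column, row] in pixels: a listed point, or the origin of a listed thing).
The state is a dict: "time_s": time; "qpos": joint angles; "joint_vel": joint speeds; "joint_efforts": joint torques, N m; "tcp_pos": TCP position; "ee_rot": TCP orientation; "contact_force": force on the tool from outside, world axes, zero at the start; "moment": the same for the moment, N m; "gripper_width": opening from 0.0 (shut) to 1.0 (fully open); "gripper_force": force on a finger pad.
Only numpy, scipy, OpenCV 4.12 (cv2) and the standard library are available. Lean on these libraries where they do the work, as an engineer would, in place of code of your own. Each camera call takes 0.05 s, during which the arm holds its last target. There are 200 camera calls.

## Working session

There is one attempt and no reset: what is moved stays moved. The work goes in short steps, Python scripts to look and compute and a shell command to move; the robot and the scene stay as the last step left them, time stands still between calls to the robot, and variables do not carry over. Pictures are saved under pics/ and viewed, at most 10 in all, crops included, and the job is handed in when it is done.

```bash
mkdir -p pics; cat > h.py <<'E'
import numpy as np, cv2
from workcell import robot, optics
from scipy.spatial.transform import Rotation as R
def info(cam):
    i=optics.camera_info(cam); f=240/np.tan(np.radians(i['vfov'])/2); return i,f
def save(cam,name):
    p,d=optics.read_camera(cam); cv2.imwrite(f'pics/{name}.png',p[:,:,::-1]); return p,d
def ray_pts(cam,uv,d,T=None):
    i,f=info(cam); uv=np.atleast_2d(uv).astype(float)
    x=(uv-[i['cx'],i['cy']])
    if cam=='wrist':
        r=np.linalg.norm(x,axis=1)+1e-9; t=r/f; x=x/r[:,None]*np.tan(t)[:,None]
        s=robot.sense(); M=np.eye(4); M[:3,:3]=R.from_quat(s['ee_rot']).as_matrix(); M[:3,3]=s['tcp_pos']; E=M@np.array(i['mount'])
    else: x=x/f; E=np.array(i['extrinsics'])
    d=np.broadcast_to(d,len(x))
    P=np.c_[x*d[:,None],d]
    return P@E[:3,:3].T+E[:3,3], E
def cloud(cam,d,box=None):
    u0,v0,u1,v1=box or (0,0,640,480)
    V,U=np.mgrid[int(v0):int(v1),int(u0):int(u1)]
    dd=d[int(v0):int(v1),int(u0):int(u1)].ravel()
    uv=np.c_[U.ravel(),V.ravel()]; k=dd>0
    return ray_pts(cam,uv[k],dd[k])[0],uv[k]
E
python3 - <<'E'
from h import *
s=robot.sense(); print(s['time_s'],s['ee_rot'])
for c in ['scene','side']:
    p,d=save(c,c+'0'); np.save(c+'d.npy',d)
    for t in ['queue_head','queue','gauge','go_pin','nogo_pin','tray_green','tray_yellow','tray_red','sleeve_a']:
        r=optics.place_of(c,t)
        out=[]
        for q in r[:4]:
            u,v=q['xy']; ui,vi=int(np.clip(u,0,639)),int(np.clip(v,0,479))
            out.append((round(q['confidence'],2),[round(u),round(v)],ray_pts(c,[u,v],d[vi,ui])[0][0].round().tolist()))
        print(c,t,out)
print(robot.sense()['time_s'])
E
```

```text
0.0 [ 1.40899198e-01  9.90023521e-01 -8.75637153e-04 -2.75788616e-04]
scene queue_head [(0.68, [436, 305], [447.0, 317.0, 66.0])]
scene queue [(0.59, [406, 334], [520.0, 321.0, 22.0])]
scene gauge [(0.57, [345, 229], [489.0, 37.0, 44.0])]
scene go_pin [(0.63, [371, 241], [470.0, 114.0, 71.0]), (0.48, [440, 312], [450.0, 334.0, 69.0])]
scene nogo_pin [(0.56, [330, 189], [466.0, -64.0, 71.0])]
scene tray_green [(0.94, [262, 256], [675.0, -22.0, 7.0])]
scene tray_yellow [(0.62, [282, 140], [454.0, -325.0, 7.0])]
scene tray_red [(0.72, [239, 192], [632.0, -225.0, 6.0])]
scene sleeve_a [(0.93, [435, 312], [458.0, 329.0, 67.0]), (0.9, [387, 334], [569.0, 319.0, 66.0]), (0.89, [463, 284], [352.0, 295.0, 40.0]), (0.83, [500, 324], [352.0, 412.0, 42.0])]
side queue_head [(0.87, [274, 181], [448.0, 302.0, 48.0])]
side queue [(0.83, [293, 194], [495.0, 303.0, 6.0]), (0.69, [292, 180], [494.0, 299.0, 50.0])]
side gauge [(0.83, [290, 267], [471.0, -1.0, 32.0])]
side go_pin [(0.73, [290, 226], [477.0, 103.0, 63.0]), (0.3, [300, 165], [522.0, 435.0, 4.0])]
side nogo_pin [(0.55, [282, 282], [453.0, -84.0, 68.0])]
side tray_green [(0.6, [379, 279], [662.0, -31.0, 5.0])]
side tray_yellow [(0.86, [284, 400], [441.0, -321.0, 3.0])]
side tray_red [(0.69, [381, 353], [634.0, -229.0, 1.0]), (0.56, [285, 279], [458.0, -83.0, 74.0])]
side sleeve_a [(0.81, [225, 218], [326.0, 180.0, 35.0]), (0.68, [231, 196], [339.0, 268.0, 34.0]), (0.66, [239, 170], [358.0, 386.0, 33.0]), (0.65, [293, 179], [496.0, 299.0, 55.0])]
1.0
```

View pics/scene0.png

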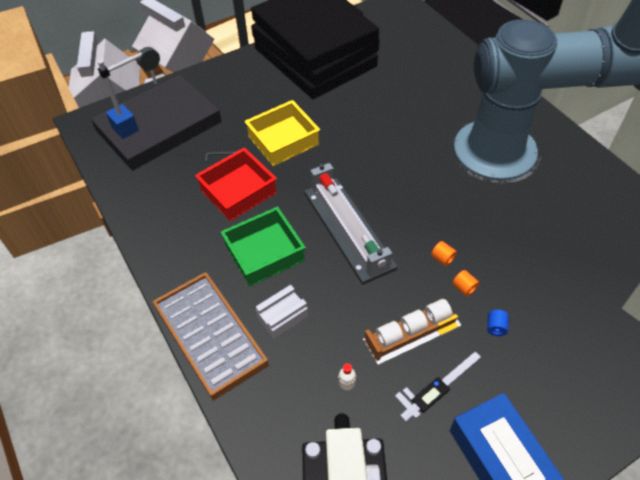

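View pics/side0.png

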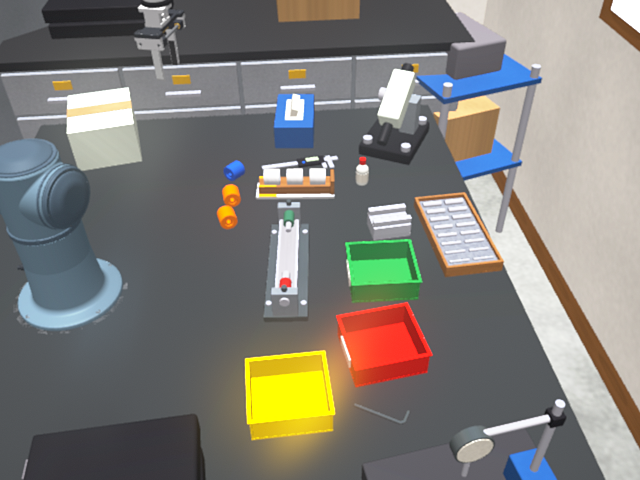

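The head sleeve is silver, at scene (438,310) by the yellow mark (447,325), also side (272,176). What could be taken for it: the waiting sleeves at (413,322) and (388,334), the orange look-alikes at (444,253) and (466,282), and the blue one at (498,323). Next I fit the rail and gauge axes from depth.

```bash
python3 - <<'E'
from h import *
def rect(P):
    r=cv2.minAreaRect(P[:,:2].astype(np.float32)); return np.round(r[0]),np.round(r[1]),round(r[2],1)
for c in ['scene','side']:
    d=np.load(c+'d.npy'); C,uv=cloud(c,d)
    k=(abs(C[:,0]-500)<130)&(abs(C[:,1]-310)<60)&(C[:,2]>45)&(C[:,2]<75)
    P=C[k]; print(c,'queue tops',k.sum(),rect(P), 'z',np.percentile(P[:,2],[5,50,98]).round())
    k=(abs(C[:,0]-475)<90)&(abs(C[:,1]-15)<190)&(C[:,2]>10)&(C[:,2]<20)
    print('gauge base',k.sum(),rect(C[k]))
    k=(abs(C[:,0]-475)<90)&(abs(C[:,1]-15)<190)&(C[:,2]>86)&(C[:,2]<96)
    for sgn in (1,-1):
        kk=k&(sgn*(C[:,1]-15)>0); print('block',kk.sum(),rect(C[kk]),C[kk].mean(0).round())
    for n,(x,y) in dict(g=(670,-25),r=(632,-228),y=(447,-323)).items():
        k=(abs(C[:,0]-x)<110)&(abs(C[:,1]-y)<110)&(C[:,2]>48)&(C[:,2]<60)
        print(n,k.sum(),rect(C[k]))
i=optics.camera_info('wrist');print(np.array(i['mount']).round(2),i['vfov'])
E
```

```text
scene queue tops 1411 (array([513., 315.]), array([ 55., 180.]), 86.2) z [48. 63. 71.]
gauge base 1323 (array([496.,  -1.]), array([337., 154.]), 85.8)
block 32 (array([478., 161.]), array([17., 43.]), 84.0) [481. 159.  91.]
block 24 (array([ 464., -124.]), array([14., 29.]), 58.5) [ 456. -120.   91.]
g 801 (array([667., -29.]), array([141., 147.]), 87.5)
r 687 (array([ 609., -240.]), array([199., 154.]), 9.2)
y 562 (array([ 450., -328.]), array([149., 142.]), 1.4)
side queue tops 718 (array([513., 318.]), array([ 56., 177.]), 83.8) z [47. 60. 70.]
gauge base 1663 (array([468.,  20.]), array([308.,  90.]), 85.1)
block 23 (array([472., 156.]), array([28., 12.]), 21.2) [479. 157.  91.]
block 33 (array([ 455., -121.]), array([11., 14.]), 51.6) [ 456. -121.   91.]
g 845 (array([668., -28.]), array([146., 147.]), 88.2)
r 1171 (array([ 609., -242.]), array([201., 160.]), 9.3)
y 1333 (array([ 451., -326.]), array([146., 141.]), 1.7)
[[-0.0000e+00 -9.7000e-01 -2.4000e-01  6.7970e+01]
 [ 1.0000e+00 -0.0000e+00  0.0000e+00  1.4000e-01]
 [-0.0000e+00 -2.4000e-01  9.7000e-01 -1.9946e+02]
 [ 0.0000e+00  0.0000e+00  0.0000e+00  1.0000e+00]] 65.70646984690485
```

```bash
python3 -m inch '[[[3.4,-4.4,1],0,0],[[3.4,-4.4,1],0,0],[[3.4,-4.4,0],0,0],[[3.4,-4.4,0],0,0],[[3.4,-4.4,0],0,0],[[3.4,-4.4,-1],0,0],[[3.4,-4.4,-1],0,0],[[0,0,0],0,0]]'
python3 - <<'E'
from h import *
s=robot.sense(); print(s['tcp_pos'],s['contact_force'])
p,d=save('wrist','w1'); np.save('w1d.npy',d)
for t in ['queue_head','sleeve_a','queue']:
    for q in optics.place_of('wrist',t)[:4]:
        u,v=q['xy']; print(t,q['confidence'],u,v,ray_pts('wrist',[u,v],d[int(v),int(u)])[0].round(1))
C,uv=cloud('wrist',d)
k=(abs(C[:,0]-500)<130)&(abs(C[:,1]-310)<60)&(C[:,2]>55)&(C[:,2]<75)
P=C[k]; print(k.sum(),cv2.minAreaRect(P[:,:2].astype(np.float32)),np.percentile(P[:,2],[50,90,99]))
# ridge: top points
Q=P[P[:,2]>64]; c=Q.mean(0); w=np.linalg.svd(Q[:,:2]-c[:2],full_matrices=False)[2][0]; print('ridge',c,w,len(Q))
t=(Q[:,:2]-c[:2])@w; print(np.histogram(t,bins=24))
E
```

```text
time_s: 2.0
tcp_pos: [420.7, 313.6, 184.1]
ee_rot: [0.144, 0.99, -0.0, -0.0]
contact_force: [-0.2, 0.5, 0.0]
gripper_width: 0.997
gripper_force: 0.0
[420.71591164 313.61930612 184.13853636] [-0.15821459  0.52928356  0.03646062]
sleeve_a 0.94 277.6 142.0 [[339.9 295.7  40.4]]
sleeve_a 0.91 351.8 294.0 [[491.5 322.8  67.3]]
sleeve_a 0.89 346.7 236.5 [[436.9 332.7  68.1]]
sleeve_a 0.79 387.6 114.7 [[343.4 400.1  41.3]]
queue 0.63 352.4 278.3 [[488.4 326.9  36.4]]
3852 ((487.5977478027344, 325.26104736328125), (39.50849151611328, 132.4420623779297), 84.97941589355469) [64.96404207 67.71522761 68.68894185]
ridge [472.50233597 326.93791426  66.51131499] [ 0.99661538 -0.08220576] 2244
(array([155, 155, 153, 156, 144, 138, 145,  84,   0,   0,   3, 141, 128,
       125, 128, 124, 124, 115,  77,   0,   0,   0, 118,  31]), array([-50.85874699, -45.61827469, -40.37780238, -35.13733008,
       -29.89685778, -24.65638548, -19.41591317, -14.17544087,
        -8.93496857,  -3.69449626,   1.54597604,   6.78644834,
        12.02692064,  17.26739295,  22.50786525,  27.74833755,
        32.98880986,  38.22928216,  43.46975446,  48.71022677,
        53.95069907,  59.19117137,  64.43164367,  69.67211598,
        74.91258828]))
```

View pics/w1.png

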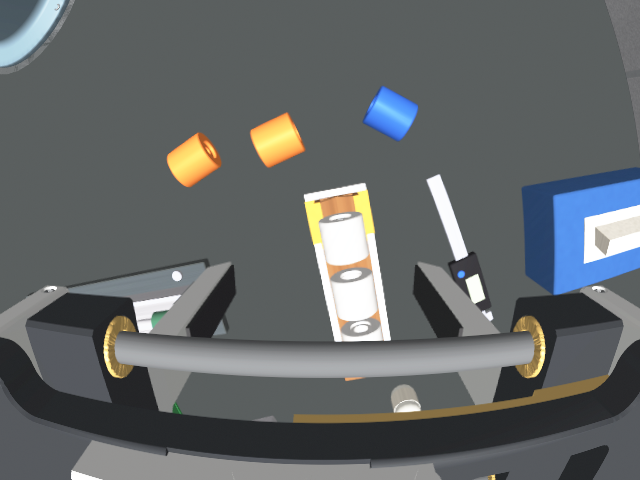

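```bash
python3 - <<'E'
from h import *
p=cv2.imread('pics/w1.png')[170:370,270:430]; cv2.imwrite('pics/w1c.png',cv2.resize(p,None,fx=3,fy=3))
for c in ['scene','side']:
    C,uv=cloud(c,np.load(c+'d.npy'))
    k=(abs(C[:,0]-490)<110)&(abs(C[:,1]-320)<40)&(C[:,2]>63)&(C[:,2]<75)
    Q=C[k]; m=Q.mean(0); w=np.linalg.svd(Q[:,:2]-m[:2],full_matrices=False)[2][0]; t=(Q[:,:2]-m[:2])@w
    print(c,len(Q),m,w,(np.sort(t)[[2,-3]]), np.median(Q[Q[:,2]>np.percentile(Q[:,2],70)],axis=0))
E
```

```text
scene 688 [504.46294159 319.32003076  66.90244271] [ 0.99597472 -0.08963455] [-80.1158646   75.54331592] [502.16113276 319.48256264  69.45361163]
side 285 [503.3415206  315.62164346  66.51156712] [ 0.99676058 -0.08042608] [-79.04069575  74.9389271 ] [502.82031881 316.23238543  68.84190521]
```

View pics/w1c.png

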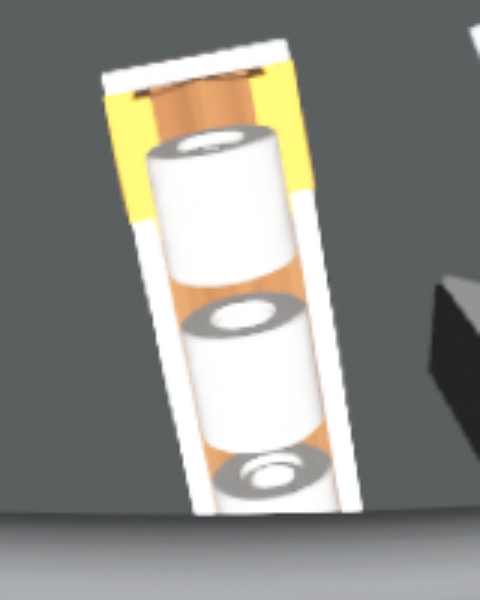

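The crop shows the head sleeve lying between the yellow marks, with its mouth ring at crop (212,140). I'm going down on it.

```bash
python3 -m inch '[[[1.1,0.6,-3],0.104,0.25],[[1.1,0.55,-3],0.104,0.25],[[0,0,-4],0,0.25],[[0,0,0],0,0.25]]' 5
python3 - <<'E'
from h import *
p,d=save('wrist','w2'); s=robot.sense();print(s['tcp_pos'])
C,uv=cloud('wrist',d)
k=(abs(C[:,0]-460)<60)&(abs(C[:,1]-320)<40)&(C[:,2]>58)&(C[:,2]<75)&(abs(uv[:,0]-320)<150)
Q=C[k]; m=Q.mean(0); w=np.linalg.svd(Q[:,:2]-m[:2],full_matrices=False)[2][0];print(len(Q),m,w)
E
```

```text
time_s: 2.7
tcp_pos: [438.2, 327.7, 82.0]
ee_rot: [0.036, 0.999, -0.002, -0.003]
contact_force: [0.3, 0.6, -0.6]
gripper_width: 0.748
gripper_force: 0.0
[440.00572778 328.37751638  84.37420356]
4987 [456.55729224 325.33051446  65.61054247] [ 0.9947949  -0.10189757]
```

View pics/w2.png

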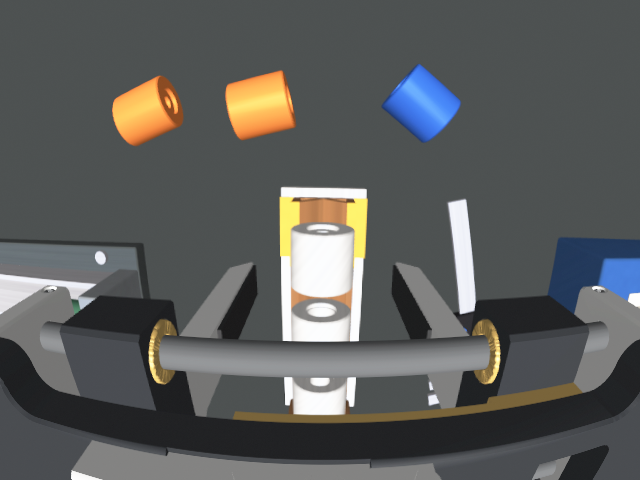

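The head sleeve, at wrist pixel (322,260), is centred between the fingertips at (250,265) and (400,265) and square to them. I'll go down and close lightly.

```bash
python3 -m inch '[[[0,0,-2],0,0.25],[[0,0,-1.6],0,0.25],[[0,0,0],0,0.25],[[0,0,0],0,0.6]]' 10;python3 -m inch '[[[0,0,0],0,0.8],[[0,0,0],0,0.8],[[0,0,0],0,0.8]]' 20
python3 -c "
from h import *
s=robot.sense();print(s['tcp_pos'],s['gripper_width']*94,s['gripper_force'],s['contact_force'])"
```

```text
time_s: 3.25
tcp_pos: [442.0, 328.1, 49.9]
ee_rot: [0.037, 0.999, 0.0, 0.001]
contact_force: [-0.9, -0.5, -0.2]
gripper_width: 0.676
gripper_force: 0.0
time_s: 3.62
tcp_pos: [441.5, 327.7, 49.1]
ee_rot: [0.037, 0.999, 0.0, 0.0]
contact_force: [-0.0, 0.2, 0.5]
gripper_width: 0.363
gripper_force: 0.0
[441.52279449 327.71992198  49.0842847 ] 34.14149169153801 0.0 [-0.02015314  0.23234234  0.48807998]
```

```bash
python3 - <<'E'
from h import *
p,d=save('wrist','w3');s=robot.sense();print(s['tcp_pos'],s['gripper_width'],s['gripper_force'])
cv2.imwrite('pics/w3c.png',cv2.resize(p[180:380,220:430,::-1],None,fx=2.5,fy=2.5))
E
```

```text
[441.45376195 327.68849511  48.9880161 ] 0.3185907869433568 0.0
```

View pics/w3c.png

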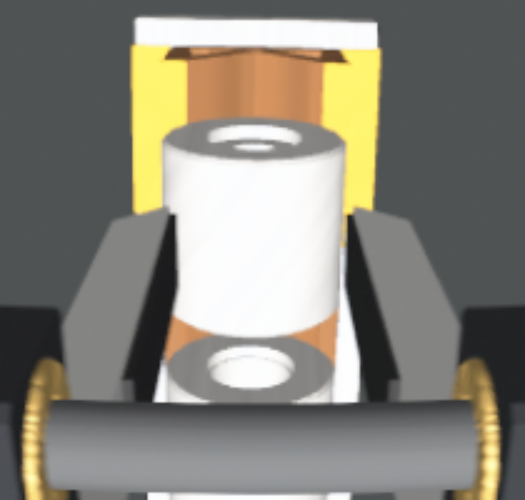

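The fingers sit evenly either side of the head sleeve (crop x 175 and 350) and are not quite touching. I'll keep closing.

```bash
python3 -m inch '[[[0,0,0],0,1],[[0,0,0],0,1],[[0,0,0],0,1],[[0,0,0],0,1]]' 20
```

```text
time_s: 4.18
tcp_pos: [441.4, 327.7, 48.8]
ee_rot: [0.037, 0.999, -0.0, -0.0]
contact_force: [0.7, -0.6, -0.1]
gripper_width: 0.003
gripper_force: 0.0
```

```bash
python3 - <<'E'
from h import *
p,d=save('wrist','w4');s=robot.sense();print(s['tcp_pos'],s['gripper_width'],s['gripper_force'])
cv2.imwrite('pics/w4c.png',cv2.resize(p[180:400,180:470,::-1],None,fx=2.5,fy=2.5))
p,d=save('side','s4'); cv2.imwrite('pics/s4c.png',cv2.resize(p[120:230,200:400,::-1],None,fx=4,fy=4))
a=cv2.imread('pics/w4c.png');b=cv2.imread('pics/s4c.png'); b=cv2.resize(b,(725,399));a=cv2.resize(a,(725,550));
cv2.imwrite('pics/m4.png',cv2.resize(np.vstack([a,b]),None,fx=.62,fy=.62))
E
```

```text
[441.37830027 327.68670773  48.84255233] 0.005563151552645863 0.0
```

View pics/m4.png

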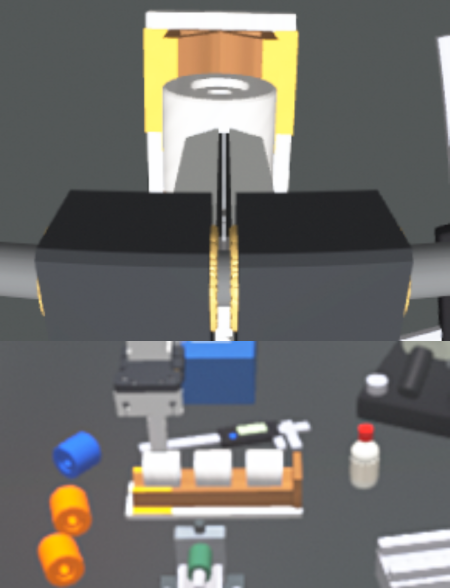

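The fingers shut without holding the sleeve. The wrist crop has the tips at (225,130) over it, and the side crop has the finger at (158,440) behind it. I'll measure the fingertips in depth.

```bash
python3 - <<'E'
from h import *
for c in ['side','scene','wrist']:
    p,d=optics.read_camera(c); C,uv=cloud(c,d); np.save(c+'5.npy',d); cv2.imwrite(f'pics/{c}5.png',p[:,:,::-1])
    k=(abs(C[:,0]-460)<75)&(abs(C[:,1]-327)<60)&(C[:,2]>20)&(C[:,2]<130)
    Q=C[k]; g=p[uv[k][:,1],uv[k][:,0]].astype(int)
    print(c,k.sum())
    for z in range(30,130,10):
        q=Q[(Q[:,2]>=z)&(Q[:,2]<z+10)]
        if len(q): print(z,len(q),'x',np.percentile(q[:,0],[2,50,98]).round(),'y',np.percentile(q[:,1],[2,50,98]).round())
E
```

```text
side 1087
30 225 x [412. 475. 533.] y [292. 305. 346.]
40 101 x [425. 461. 519.] y [295. 303. 328.]
50 139 x [424. 481. 519.] y [295. 305. 317.]
60 235 x [425. 465. 520.] y [301. 315. 334.]
70 19 x [435. 490. 518.] y [310. 317. 323.]
80 28 x [433. 441. 451.] y [310. 316. 321.]
90 28 x [434. 444. 452.] y [310. 317. 327.]
100 34 x [432. 442. 453.] y [311. 317. 340.]
110 22 x [433. 442. 450.] y [310. 316. 320.]
120 16 x [433. 442. 450.] y [312. 314. 320.]
scene 1423
30 309 x [417. 480. 532.] y [299. 337. 347.]
40 105 x [429. 465. 522.] y [298. 336. 345.]
50 185 x [428. 467. 523.] y [300. 337. 345.]
60 437 x [430. 490. 522.] y [303. 325. 340.]
70 55 x [448. 485. 520.] y [313. 323. 336.]
80 40 x [436. 450. 453.] y [314. 335. 339.]
90 34 x [434. 450. 454.] y [313. 336. 338.]
100 43 x [438. 450. 454.] y [315. 332. 339.]
110 36 x [443. 450. 453.] y [313. 328. 339.]
120 16 x [434. 450. 453.] y [328. 337. 339.]
wrist 7721
30 1292 x [408. 421. 443.] y [305. 329. 350.]
40 218 x [422. 425. 451.] y [307. 326. 347.]
50 1114 x [422. 434. 459.] y [305. 315. 347.]
60 1603 x [423. 430. 519.] y [311. 324. 341.]
70 233 x [432. 433. 434.] y [318. 328. 339.]
80 390 x [431. 433. 434.] y [316. 328. 340.]
90 472 x [431. 433. 434.] y [317. 328. 340.]
100 553 x [432. 433. 435.] y [317. 328. 340.]
110 721 x [432. 433. 448.] y [317. 328. 340.]
120 143 x [432. 433. 435.] y [326. 329. 332.]
```

```bash
cat > tip.py <<'E'
from h import *
s=robot.sense(); p,d=optics.read_camera('wrist'); C,uv=cloud('wrist',d)
M=R.from_quat(s['ee_rot']).as_matrix(); L=(C-s['tcp_pos'])@M
k=(abs(L[:,0]-7)<9)&(abs(L[:,1])<75)&(L[:,2]>-60)&(L[:,2]<20)
q=L[k]
print('w',s['gripper_width'],'tcp',s['tcp_pos'].round(1) if hasattr(s['tcp_pos'],'round') else s['tcp_pos'])
for sg in (1,-1):
    a=q[sg*q[:,1]>0]
    if len(a): print(sg,len(a),'z',np.percentile(a[:,2],[1,90,99,100]).round(1),'x',np.percentile(a[:,0],[2,50,98]).round(1),'y',np.percentile(a[:,1],[2,50,98]).round(1))
E
python3 -m inch '[[[0,0,3],0,1],[[0,0,3],0,1],[[0,0,0],0,1],[[0,0,0],0,1]]'; python3 tip.py
python3 -m inch '[[[0,0,0],0,0.5],[[0,0,0],0,0.5],[[0,0,0],0,0.5],[[0,0,0],0,0.5]]'; python3 tip.py
python3 -m inch '[[[0,0,0],0,0.2],[[0,0,0],0,0.2],[[0,0,0],0,0.2],[[0,0,0],0,0.2]]'; python3 tip.py
```

```text
time_s: 4.92
tcp_pos: [440.7, 327.4, 107.7]
ee_rot: [0.037, 0.999, -0.0, -0.001]
contact_force: [-1.0, -0.3, 0.6]
gripper_width: 0.007
gripper_force: 0.0
w 0.006634373730624975 tcp [440.7 327.4 107.7]
1 786 z [-59.8 -27.8 -20.8 -19.5] x [7.2 9.  9.6] y [ 0.3  5.7 11.9]
-1 821 z [-59.7 -27.8 -20.6 -19.4] x [7.2 9.  9.5] y [-12.2  -5.8  -0.2]
time_s: 5.48
tcp_pos: [441.4, 327.7, 108.8]
ee_rot: [0.037, 0.999, -0.0, -0.0]
contact_force: [-0.3, -0.6, 0.1]
gripper_width: 0.394
gripper_force: 0.0
w 0.3940994715957939 tcp [441.4 327.7 108.8]
1 950 z [-59.7 -27.6 -21.8 -19.8] x [-0.9  8.6  9.2] y [18.3 22.5 30. ]
-1 948 z [-59.7 -27.4 -21.9 -19.2] x [-1.1  8.6  9.3] y [-30.  -22.5 -18.3]
time_s: 6.02
tcp_pos: [441.4, 327.7, 108.9]
ee_rot: [0.037, 0.999, 0.0, 0.0]
contact_force: [0.0, -0.1, 0.3]
gripper_width: 0.796
gripper_force: 0.0
w 0.796192136452263 tcp [441.4 327.7 108.9]
1 1106 z [-59.8 -27.1 -20.7 -19.3] x [-1.4  8.3  9.2] y [37.1 39.6 48.9]
-1 1113 z [-59.6 -26.9 -20.9 -19.5] x [-1.4  8.4  9.3] y [-49.  -39.5 -37.2]
```

Measured at three openings, the fingertips end about 19.5 mm behind the reported TCP, where the text says 11 mm ahead. The fixed cameras agree, so real tip z = tcp_z + 19.5. I'll go down with that correction.

```bash
python3 -m inch '[[[0,0,-4],0,0.25],[[0,0,-3],0,0.25],[[0,0,-1.4],0,0.3],[[0,0,-0.7],0,0.3],[[0,0,0],0,0.3],[[0,0,0],0,0.6]]' 20; python3 -m inch '[[[0,0,0],0,0.9],[[0,0,0],0,0.9],[[0,0,0],0,0.9],[[0,0,0],0,0.9]]' 20
```

```text
time_s: 6.82
tcp_pos: [442.3, 328.1, 19.0]
ee_rot: [0.037, 0.999, 0.0, 0.001]
contact_force: [0.1, -0.4, 0.5]
gripper_width: 0.629
gripper_force: 0.0
time_s: 7.32
tcp_pos: [441.7, 325.8, 18.4]
ee_rot: [0.037, 0.999, -0.002, -0.0]
contact_force: [-0.5, -7.8, 3.8]
gripper_width: 0.441
gripper_force: 20.0
```

Held, with the opening at 41.5 mm. I'll lift, turn 90° and carry it over the gauge.

```bash
python3 -m inch '[[[0,0,4],0,0.9],[[0,0,5],0,0.9],[[0.3,-3,0],-0.176,0.9],[[0.3,-3.8,0],-0.176,0.9],[[0.3,-3.8,0],-0.176,0.9],[[0.3,-4,0],-0.176,0.9],[[0.3,-4,0],-0.176,0.9],[[0.3,-4,0],-0.176,0.9]]' 
python3 -m inch '[[[0.3,-4,0],-0.176,0.9],[[0.4,-4,0],-0.176,0.9],[[0,0,0],-0.176,0.9],[[0,0,0],0,0.9],[[0,0,0],0,0.9]]'
python3 - <<'E'
from h import *
p,d=save('wrist','w6'); C,uv=cloud('wrist',d); s=robot.sense(); print(s['tcp_pos'],s['ee_rot'],s['gripper_width'])
# sleeve ridge in the grip, and gauge
M=R.from_quat(s['ee_rot']).as_matrix(); L=(C-s['tcp_pos'])@M
k=(abs(L[:,0])<45)&(abs(L[:,1])<16)&(L[:,2]>-60)&(L[:,2]<0); q=L[k]
print(len(q),np.percentile(q,[1,50,99],axis=0).round(1))
k=(abs(C[:,0]-470)<80)&(abs(C[:,1]-19)<190)&(C[:,2]>8)&(C[:,2]<22); print(cv2.minAreaRect(C[k][:,:2].astype(np.float32)))
k=(abs(C[:,0]-470)<80)&(abs(C[:,1]-19)<190)&(C[:,2]>86)&(C[:,2]<97)
for sg in (1,-1):
    a=C[k&(sg*(C[:,1]-19)>115)]; print(len(a),a.mean(0).round(1) if len(a) else '')
E
```

```text
time_s: 8.32
tcp_pos: [459.2, 100.5, 107.9]
ee_rot: [0.538, 0.843, 0.0, 0.0]
contact_force: [0.5, 1.1, -0.8]
gripper_width: 0.436
gripper_force: 19.9
time_s: 8.95
tcp_pos: [466.2, 22.0, 107.8]
ee_rot: [0.736, 0.676, -0.0, -0.0]
contact_force: [1.5, 0.7, -1.1]
gripper_width: 0.441
gripper_force: 19.9
[466.22023913  22.14251587 107.79060182] [ 7.36566358e-01  6.76365280e-01 -4.72548710e-05 -7.71200980e-05] 0.4387438875797344
6728 [[-19.8 -15.6 -48.9]
 [  5.6   0.2 -45.7]
 [ 19.1  15.6 -10.9]]
((467.082275390625, 20.026443481445312), (299.9413146972656, 90.76004028320312), 85.0260238647461)
330 [479.2 158.6  91.1]
0
```

View pics/w6.png

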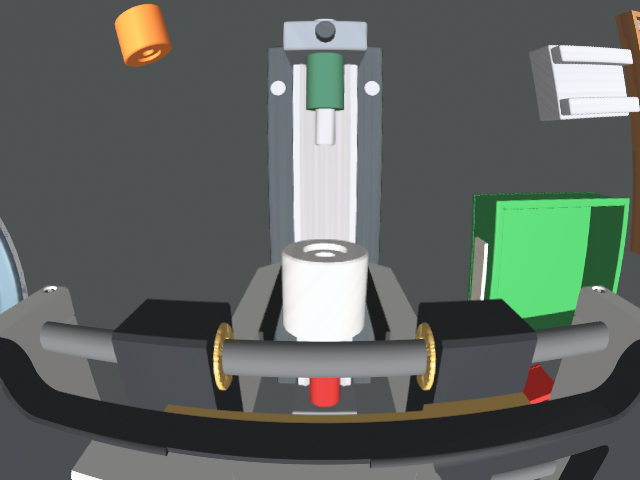

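The held sleeve at (325,285) lines up with the green go pin at (325,125) and the red collar at (325,388). I'll lower it into the V and let go.

```bash
python3 -m inch '[[[0.1,0,-3],0,0.9],[[0,0,-2.5],0,0.9],[[0,0,-1.2],0,0.9],[[0,0,-0.5],0,0.9],[[0,0,-0.3],0,0.9],[[0,0,0],0,0.9]]'; python3 -m inch '[[[0,0,0],0,0.45],[[0,0,0],0,0.45],[[0,0,0],0,0.45],[[0,0,0],0,0.45]]'; python3 - <<'E'
from h import *
p,d=save('wrist','w7'); C,uv=cloud('wrist',d); s=robot.sense(); print(s['tcp_pos'],s['gripper_width'])
M=R.from_quat(s['ee_rot']).as_matrix(); L=(C-s['tcp_pos'])@M
k=(abs(L[:,0])<45)&(abs(L[:,1])<16)&(L[:,2]>-60)&(L[:,2]<-38); q=L[k]
print(len(q),np.percentile(q,[1,50,99],axis=0).round(1))
t=L[k&(C[:,2]>77)]; print('ridge y',t[:,1].mean(),C[k][:,2].max())
E
```

```text
time_s: 9.75
tcp_pos: [467.7, 21.7, 33.7]
ee_rot: [0.737, 0.675, 0.0, 0.0]
contact_force: [-2.8, 0.8, 1.6]
gripper_width: 0.445
gripper_force: 19.9
time_s: 10.25
tcp_pos: [467.6, 21.7, 33.0]
ee_rot: [0.738, 0.675, 0.0, 0.0]
contact_force: [0.4, 0.6, -0.2]
gripper_width: 0.549
gripper_force: 0.0
[467.46270282  21.66789626  32.89398169] 0.5509811199834188
5716 [[-19.8 -15.6 -48.7]
 [  2.    0.1 -46. ]
 [ 19.1  15.6 -39.2]]
ridge y -0.455568264466647 82.70946784733545
```

```bash
python3 -m inch '[[[0,0,0],0,0.9],[[0,0,0],0,0.9],[[0,0,0],0,0.9],[[0.09,1,0],0,0.9],[[0.09,1,0],0,0.9],[[0.09,1,0],0,0.9],[[0.09,1,0],0,0.9],[[0,0,0],0,0.9]]' 6
for i in 1 ; do python3 -m inch '[[[0.03,0.4,0],0,0.9],[[0.03,0.4,0],0,0.9],[[0,0,0],0,0.9]]'; done
python3 -m inch '[[[0.03,0.3,0],0,0.9],[[0.03,0.3,0],0,0.9],[[0,0,0],0,0.9]]'
```

```text
time_s: 11.3
tcp_pos: [470.0, 62.1, 32.7]
ee_rot: [0.737, 0.676, -0.001, -0.001]
contact_force: [-5.1, -1.0, 5.4]
gripper_width: 0.447
gripper_force: 6.0
time_s: 11.68
tcp_pos: [470.6, 69.4, 32.7]
ee_rot: [0.737, 0.676, -0.001, -0.0]
contact_force: [-5.7, -1.9, 4.7]
gripper_width: 0.448
gripper_force: 6.0
time_s: 12.05
tcp_pos: [471.0, 74.8, 32.6]
ee_rot: [0.737, 0.676, -0.002, -0.0]
contact_force: [-5.7, -5.1, 5.3]
gripper_width: 0.446
gripper_force: 6.0
```

```bash
python3 -m inch '[[[-0.15,0,0],0,0.9],[[0,0,0],0,0.9]]'; python3 -m inch '[[[0.03,0.3,0],0,0.9],[[0,0,0],0,0.9]]' ; python3 -m inch '[[[0.03,0.3,0],0,0.9],[[0,0,0],0,0.9]]'
python3 - <<'E'
from h import *
p,d=save('wrist','w8'); C,uv=cloud('wrist',d); s=robot.sense(); print(s['tcp_pos'],s['contact_force'])
M=R.from_quat(s['ee_rot']).as_matrix(); L=(C-s['tcp_pos'])@M
k=(abs(L[:,0])<45)&(abs(L[:,1])<16)&(C[:,2]>71)&(C[:,2]<90); q=L[k]
print(np.percentile(q,[1,50,99],axis=0).round(1))
cv2.imwrite('pics/w8c.png',cv2.resize(p[120:360,220:440,::-1],None,fx=2.5,fy=2.5))
E
```

```text
time_s: 12.3
tcp_pos: [471.0, 75.0, 32.8]
ee_rot: [0.737, 0.675, -0.0, 0.001]
contact_force: [-0.7, -5.2, -1.0]
gripper_width: 0.443
gripper_force: 6.0
time_s: 12.55
tcp_pos: [471.4, 77.5, 32.8]
ee_rot: [0.737, 0.676, -0.001, 0.001]
contact_force: [-1.1, -7.5, 0.2]
gripper_width: 0.448
gripper_force: 6.0
time_s: 12.8
tcp_pos: [471.7, 80.4, 32.9]
ee_rot: [0.737, 0.676, -0.001, 0.001]
contact_force: [0.7, -7.0, -0.3]
gripper_width: 0.448
gripper_force: 6.0
[471.66967109  80.40568915  32.84567971] [-0.39832826 -7.37287436 -0.52566361]
[[-21.2 -15.6 -48.8]
 [  0.3   0.2 -45.8]
 [ 43.9  15.6 -38.4]]
```

View pics/w8c.png

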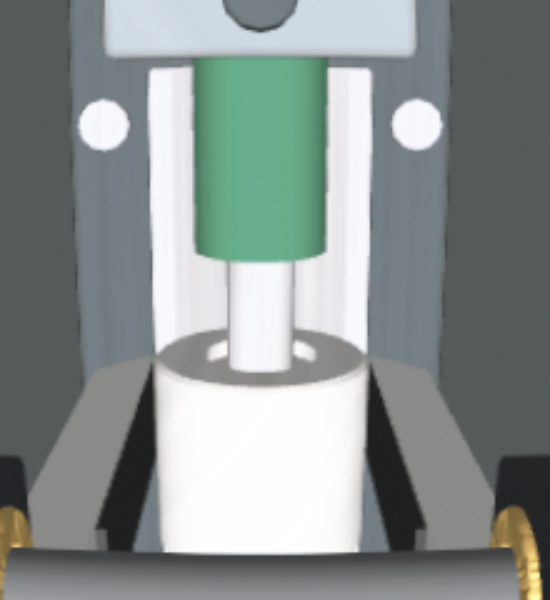

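The push levels off at about 7 N with no side load. The fingers are slipping forward and the collar, crop (260,255), is still about 20 mm off the sleeve face (260,345). I'll let go so it reseats, then try one more push to rule out a jam.

```bash
python3 -m inch '[[[0,0,0],0,0.45],[[0,0,0],0,0.45],[[-0.06,-0.7,0],0,0.45],[[0,0,0],0,0.9],[[0,0,0],0,0.9],[[0,0,0],0,0.9]]' 10; python3 -m inch '[[[0.03,0.3,0],0,0.9],[[0.03,0.3,0],0,0.9],[[0,0,0],0,0.9]]'
python3 - <<'E'
from h import *
p,d=save('wrist','w9'); C,uv=cloud('wrist',d); s=robot.sense(); print(s['tcp_pos'],s['contact_force'])
g=np.array([np.cos(np.radians(85.03)),np.sin(np.radians(85.03))]); n=np.array([g[1],-g[0]]); c=np.array([467.3,20.0])
t=(C[:,:2]-c)@g; x=(C[:,:2]-c)@n
k=(abs(x)<5)&(abs(C[:,2]-81)<4); print('sleeve top t',np.percentile(t[k],[1,99]))
gr=(p[uv[:,1],uv[:,0]].astype(int)); gm=(gr[:,1]-gr[:,0]>30)&(abs(x)<8)&(C[:,2]>65)&(C[:,2]<80); print('collar t',np.percentile(t[gm],[1,99]), 'sleeve x',np.mean(x[(t>30)&(t<65)&(abs(C[:,2]-82)<2)&(abs(x)<12)]))
E
```

```text
time_s: 13.6
tcp_pos: [471.0, 74.6, 33.0]
ee_rot: [0.738, 0.675, 0.0, 0.0]
contact_force: [1.1, -0.6, -0.6]
gripper_width: 0.441
gripper_force: 10.0
time_s: 13.98
tcp_pos: [471.3, 77.8, 32.9]
ee_rot: [0.737, 0.676, -0.003, 0.002]
contact_force: [-0.3, -13.9, 1.0]
gripper_width: 0.443
gripper_force: 10.0
[471.28964358  77.80012337  32.91879483] [  0.02466728 -13.14700717   1.02531584]
sleeve top t [ 38.71338669 149.49606862]
collar t [ 94.3178058 129.9055303] sleeve x -0.5109328258798718
```

The no-entry is confirmed. With 13 N of push and the sleeve reseated it still stops at the nose; the collar face is at gauge y 94 mm, and the bore looks only about 10 mm wide in the earlier crop. It's rework, so it goes in the yellow tray.

```bash
python3 -m inch '[[[-0.08,-1,0],0,0.9],[[-0.08,-1,0],0,0.9],[[0,0,0],0,0.9],[[0,0,2],0,0.9],[[0,0,4],0,0.9],[[0,0,3],0,0.9],[[0,0,0],0,0.9],[[0,0,0],0,0.9]]' 25
python3 -m inch '[[[-0.3,-5.5,0],0,0.9],[[-0.3,-5.5,0],0,0.9],[[-0.3,-5.5,0],0,0.9],[[-0.3,-5.5,0],0,0.9],[[-0.3,-5.5,0],0,0.9],[[-0.3,-5.5,0],0,0.9],[[-0.2,-5.3,0],0,0.9],[[0,0,0],0,0.9]]'
python3 -m inch '[[[0,0,0],0,0.9],[[0,0,0],0,0.9]]'
python3 - <<'E'
from h import *
p,d=save('wrist','w10'); C,uv=cloud('wrist',d); s=robot.sense(); print(s['tcp_pos'])
k=(abs(C[:,0]-450)<90)&(abs(C[:,1]+327)<90)&(C[:,2]>48)&(C[:,2]<60); print(cv2.minAreaRect(C[k][:,:2].astype(np.float32)))
M=R.from_quat(s['ee_rot']).as_matrix(); L=(C-s['tcp_pos'])@M
k=(abs(L[:,0])<45)&(abs(L[:,1])<16)&(L[:,2]>-60)&(L[:,2]<-38); q=L[k]; print(np.percentile(q,[1,50,99],axis=0).round(1))
E
```

```text
time_s: 15.02
tcp_pos: [468.4, 60.9, 121.2]
ee_rot: [0.737, 0.675, -0.001, -0.001]
contact_force: [0.3, 0.2, -2.5]
gripper_width: 0.442
gripper_force: 25.0
time_s: 16.02
tcp_pos: [448.3, -324.3, 120.6]
ee_rot: [0.739, 0.674, -0.0, -0.002]
contact_force: [0.8, 1.4, -0.5]
gripper_width: 0.435
gripper_force: 25.0
time_s: 16.27
tcp_pos: [449.5, -320.5, 121.9]
ee_rot: [0.737, 0.676, 0.0, -0.001]
contact_force: [-0.1, 0.4, -0.7]
gripper_width: 0.441
gripper_force: 25.0
[ 449.65231036 -320.69855409  122.22271964]
((451.04754638671875, -325.5466613769531), (146.8032684326172, 135.81239318847656), 1.4315617084503174)
[[-21.4 -15.6 -48.7]
 [ -0.4   0.2 -46. ]
 [ 15.6  15.6 -39.1]]
```

```bash
python3 -m inch '[[[0,0,-4],0,0.9],[[0,0,-4],0,0.9],[[0,0,-2.5],0,0.9],[[0,0,-1.1],0,0.9],[[0,0,-0.5],0,0.9],[[0,0,-0.2],0,0.9],[[0,0,0],0,0.9],[[0,0,0],0,0.9]]'
```

```text
time_s: 17.32
tcp_pos: [450.1, -322.8, 0.6]
ee_rot: [0.738, 0.675, -0.0, 0.001]
contact_force: [-0.7, 0.2, -1.9]
gripper_width: 0.439
gripper_force: 25.0
```

```bash
python3 -m inch '[[[0,0,-0.2],0,0.9],[[0,0,-0.15],0,0.9],[[0,0,0],0,0.9]]'; python3 -m inch '[[[0,0,0],0,0.4],[[0,0,0],0,0.4],[[0,0,0],0,0.4],[[0,0,0],0,0.4],[[0,0,3],0,0.4],[[0,0,5],0,0.4],[[0,0,6],0,0.4],[[0,0,0],0,0.4]]'
python3 - <<'E'
from h import *
p,d=save('wrist','w11'); C,uv=cloud('wrist',d); s=robot.sense(); print(s['tcp_pos'],s['contact_force'])
k=(abs(C[:,0]-451)<55)&(abs(C[:,1]+326)<50)&(C[:,2]>15)&(C[:,2]<60); print(k.sum(),np.percentile(C[k],[1,50,99],axis=0).round())
ps,_=save('side','s11'); a=cv2.resize(p[:,:,::-1],(480,360)); b=cv2.resize(ps[140:450,200:460,::-1],(302,360)); cv2.imwrite('pics/m11.png',np.hstack([a,b]))
E
```

```text
time_s: 17.7
tcp_pos: [449.9, -322.5, -2.5]
ee_rot: [0.737, 0.675, -0.0, -0.0]
contact_force: [-2.6, 2.6, 6.3]
gripper_width: 0.436
gripper_force: 25.0
time_s: 18.7
tcp_pos: [452.4, -325.2, 142.3]
ee_rot: [0.737, 0.675, 0.0, 0.006]
contact_force: [-0.4, -0.4, -0.6]
gripper_width: 0.598
gripper_force: 0.0
[ 450.8904528  -323.58404211  138.9680423 ] [-0.1117233   0.34213788 -1.56351589]
2347 [[ 429. -345.   19.]
 [ 449. -323.   39.]
 [ 470. -304.   43.]]
```

View pics/m11.png

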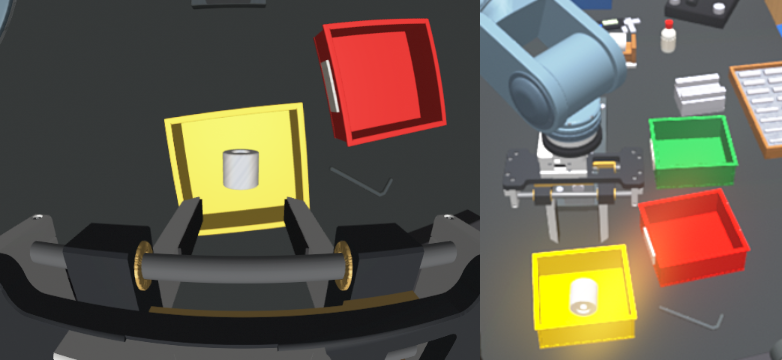

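The sleeve lies in the middle of the yellow tray, at (240,168) in the wrist view, released, and the gripper is clear. I'm handing in.

```bash
python3 -m inch '[[[0,0,2],0,0.4],[[0,0,0],0,0.4],[[0,0,0],0,0.4]]'; python3 -c "
from workcell import robot
print(robot.sign_off())"
```

```text
time_s: 19.18
tcp_pos: [449.0, -321.6, 154.4]
ee_rot: [0.738, 0.675, 0.0, -0.002]
contact_force: [0.6, 0.4, -0.3]
gripper_width: 0.6
gripper_force: 0.0
the job is handed in; nothing more can be done
None
```

The go pin would not enter the head sleeve on two light pushes (about 7 N, then 13 N), so I treated it as too tight, set it down in the yellow rework tray and handed the job in at about 19 s; the hand-in returned no verdict.

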